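Fit a nut-driver bit in the bench chuck

TASK

Take the nut-driver bit with the red head out of the bit stand and set it upright in the open bench chuck, shank down and fully in. Then turn the chuck's sleeve clockwise, seen from above, until the jaws close firmly on the bit, and let go. Leave the blue-headed bit in the stand.

Things in the scene. Friction and masses are not known exactly. Their poses are not given: they have to be found in the camera images.
- red_bit_centre (a point): Loose upright steel nut-driver bit, 57 mm tall, about 90 g: round shank 14 mm in diameter, 33 mm long; above it a round head 22 mm in diameter, 24 mm tall, painted red, with a dark hexagon on top. This point is its centre, 28.5 mm above its foot and 4.5 mm below the head's lower edge; z points along the bit to the head. It starts shank down in a hole of the black stand.
- blue_bit_centre (a point): Centre of the other bit: same shape and size, blue head, in the stand's other hole (which hole holds which bit varies). The stand is a fixed black block 64 x 150 x 30 mm; its two holes, 18 mm wide and 24 mm deep, are 80 mm apart along its long side. 33 mm of each bit (9 mm of shank and the head) stand above it.
- chuck_mouth (a point): Centre of the bench chuck's open mouth, on its upright axis at the top of its sleeve, 76 mm above the bench; z up. The fixed chuck has a round grey flange 116 mm wide. Mouth 34 mm wide; a funnel inside centres the bit's foot on the seat, 30 mm below this point. A bit fully in has its centre 1.5 mm below this point; its head begins 3 mm and ends 27 mm above the sleeve.
- sleeve (a joint): Turn of the sleeve, a ribbed metal ring 50 mm in diameter, 34 to 76 mm above the bench (with a bit in, grip its upper 25 mm). 0 rad = open; grows clockwise seen from above (closing); stops at 1.42. Starts at 0 to 0.25. Jaws meet the shank at 1.25, then it stiffens (0.2 to 0.4 N m); turned to the stop it eases back to about 1.32 when let go and holds firmly.
- red_bit: The red-headed bit as a whole: origin at the centre of its foot, z up along the bit.
- jaws: The chuck's three steel jaws inside the sleeve, 14 mm wide, evenly spaced, coupled to it: they leave a 30 mm opening at sleeve 0 and each moves 6.4 mm inward per radian. Origin on the chuck's axis at the bench top, z up.
Not all that is in view belongs to the job. What is shaped like the red_bit but orange is not meant.

How it is judged:
On the way:
1. the red-headed bit stands fully in the chuck while the jaws are still open (horizontal distance between red_bit_centre and chuck_mouth below 0.01 m and z of red_bit_centre in the frame of chuck_mouth below 0.003 m and value of joint sleeve below 1 rad), for 0.2 s.
At the end, for the whole second after the job is handed in: The red-headed bit stands upright (within 7 degrees) in the chuck, its centre within 4 mm of the chuck's axis and its foot within about 4 mm of the seat, the sleeve is turned past 1.2 rad and the jaws press on the bit with more than 5 N in all (horizontal distance between red_bit_centre and chuck_mouth below 0.004 m and z of red_bit_centre in the frame of chuck_mouth below 0.003 m and angle between red_bit_centre's own z axis and vertical below 0.12 rad and value of joint sleeve above 1.2 rad and contact force between jaws and red_bit above 5 N); the robot touches nothing.
It fails at once if the blue-headed bit is taken out of its place (moved more than 20 mm) (distance of blue_bit_centre from where it was at the start of the episode above 0.02 m).
It also fails if it takes over 56 s, if anything falls off the work surface, if the arm or the gripper's body presses on something with over 40 N, if the wrist force passes 120 N, or if a joint passes its speed limit or range.

ROBOT

A 6-joint arm with a two-finger parallel gripper is mounted at the origin on a cart in front of the work surface, level with it; the furniture and walls round the work are solid. World frame = base frame: x ahead of the robot, y to its left, z up, the work surface at z = 0. Lengths are in m, angles in rad, forces in N, time in s.
With the tool pointing down it reaches from about 0.425 to 0.95 m from the base axis. Payload 3.5 kg.
Tool frame: the origin (TCP) lies midway between the tips of the shut fingers; the grasp point (between the pads) lies 19 mm behind it (ctrl.pinch_z is the distance from the TCP to the grasp point, in m); z points along the fingers, y is the line along which they close (so a half turn about z gives the same grasp; the last joint's range is limited). The gripper opens to 85 mm and grips with 20 to 120 N. Pads are 22 mm wide; open, the fingers measure 114 mm over their backs; the gripper's body (76 mm by 85 mm) begins 54 mm behind the grasp point. The pads swing forward as they close: fully open they stand 13 mm farther back than shut.
Start: joints at [1.009, 0.286, 1.577, -0, 1.279, -0.15], TCP at [0.27, 0.619, 0.231] pointing down, gripper open.
Joint ranges: [-2.77, 2.77], [-0.9, 2.22], [0.21, 2.48], [-1.53, 4.67], [0.24, 2.81], [-2.84, 2.84]. Speed limits (rad/s): [2.79, 2.79, 3.14, 3.14, 3.14, 3.14].

INTERFACE

Orientations are given as a unit quaternion [x, y, z, w].
In Python, from plant import get_state, viewer, sign_off, ctrl gives the robot as it stands. The module is installed in compiled form; this text tells all that it offers.
- The arm moves only by the shell command python3 -m handwheel 'ROWS' [FORCE]. ROWS is JSON, a list that holds one entry, the list of rows, each a list of 5 numbers: the finger opening in m, from 0 to 0.0854, then the shift along the tool's x, y, z in m, then the turn about the tool's z in degrees. In form: [[[claw, x, y, z, spin], ...]]. A call has 1 to 12 rows; each row shifts and turns the commanded pose from where the row before left it, along the tool's axes as they then stand; what a row does not reach is not made up. A row lasts 1/12 s, in which the tool goes at most 41.7 mm and 7.16 degrees, less where a joint would pass 70% of its speed; a pose out of reach is approached as far as the arm can. A call is refused whole if a number of a shift passes 0.0417 or a number of a turn 7.16, either way. A call with a gripper value outside its range is refused whole. The fingers move at their own pace and stop on an object; FORCE is the grip in N (left out, the last holds). Time passes only in rows, so rows that do not move let the fingers close. It gives the time, the measured TCP pose, the force, the opening and the grip force at its end, in the units of the state.
- get_state(): the state, without advancing time (a new reading comes with each control period).
- viewer.read_camera(name): name is "scene" or "top"; returns the picture (384x512x3 uint8, blue, green, red); there is no depth.
- viewer.camera_params(name): a dict with "fov_y" (degrees; the focal length in pixels is half the picture's height over the tangent of half this angle, whatever the lens; pixels are square), "cx", "cy" (the principal point, pixels), "xyz" and "attitude" of the camera in the world. Camera axes: x right, y up, looking along -z (the intrinsics and any distortion apply to the point x, -y, -z); pixel columns grow to the right and rows downward; lengths in m; the calibration is good to about 2 mm. A picture is of the moment at which its call begins. camera_params takes no time and is no camera call.
- sign_off(): hands the job in; it is judged then, once.
Trained networks look in the newest picture that a camera, given by its name, has taken for a name from the list of things; names that differ only in an ending like _2 or _b are one class to them, and where a whole thing is asked for, a point or a joint stands for the part that bears it (a point fixed in the world has none). Each returns a list of dicts, best first, with "confidence" (0 to 1); they miss things now and then, are a little off and sometimes report something else, mostly with a low value. They report only what shows in the picture. A call takes as long as a camera call. They do not tell look-alikes from the thing itself.
- viewer.look_for(camera, name): "extent" ([left, top, width, height] as shares, 0 to 1, of the picture: columns of its width, rows of its height, round what is visible of it).
- viewer.outline_of(camera, name): "mask" (384x512 bool, what is visible of it) and "extent" ([left, top, width, height] as shares, 0 to 1, of the picture: columns of its width, rows of its height, round what is visible of it).
- viewer.pinpoint(camera, name): "xy" ([column, row] as shares, 0 to 1, of the picture: columns of its width, rows of its height: a listed point, or the origin of a listed thing).
The state is a dict: "time": time; "qpos": joint angles; "dq": joint speeds; "joint_efforts": joint torques, N m; "eef_pos": TCP position; "tcp_rot": TCP orientation; "contact_force": force on the tool from outside, world axes, zero at the start; "wrist_torque": the same for the moment, N m; "opening": opening from 0.0 (shut) to 1.0 (fully open); "finger_force": force on a finger pad.
Only numpy, scipy, OpenCV 4.12 (cv2) and the standard library are available. Lean on these libraries where they do the work, as an engineer would, in place of code of your own. Each camera call takes 0.05 s, during which the arm holds its last target. There are 200 camera calls.

## Working session

There is one attempt and no reset: what is moved stays moved. The work goes in short steps, Python scripts to look and compute and a shell command to move; the robot and the scene stay as the last step left them, time stands still between calls to the robot, and variables do not carry over. Pictures are saved under pics/ and viewed, at most 10 in all, crops included, and the job is handed in when it is done.

```bash
mkdir -p pics; cat > h.py <<'E'
import numpy as np, cv2
from scipy.spatial.transform import Rotation as R
from plant import get_state, viewer, sign_off, ctrl
W,H=512,384
def ray(cam,uv):
    p=viewer.camera_params(cam); f=H/2/np.tan(np.radians(p["fov_y"])/2)
    d=np.array([(uv[0]-p["cx"])/f,-(uv[1]-p["cy"])/f,-1.])
    return np.array(p["xyz"]),R.from_quat(p["attitude"]).apply(d)
def at_z(cam,uv,z):
    o,d=ray(cam,uv); return o+d*(z-o[2])/d[2]
def tri(a,ua,b,ub):
    o1,d1=ray(a,ua);o2,d2=ray(b,ub)
    s=np.linalg.lstsq(np.c_[d1,-d2],o2-o1,rcond=None)[0]
    p,q=o1+s[0]*d1,o2+s[1]*d2
    return (p+q)/2,np.linalg.norm(p-q)
E
python3 - <<'E'
from h import *
print(viewer.camera_params("scene"),viewer.camera_params("top"),ctrl.pinch_z)
ims=[viewer.read_camera(c) for c in("scene","top")]
cv2.imwrite("pics/a.png",ims[0]);cv2.imwrite("pics/b.png",ims[1])
for n in("red_bit_centre","blue_bit_centre","chuck_mouth"):
  for c in("scene","top"):
    for r in viewer.pinpoint(c,n): print(n,c,np.array(r["xy"])*[W,H],r["confidence"])
print(get_state())
E
```

```text
{'fov_y': 45.2023232303833, 'cx': 258.3268789260886, 'cy': 190.67455750585017, 'xyz': array([-0.22450342, -0.83438573,  0.75863264]), 'attitude': array([ 0.45682908, -0.17688276, -0.30579687,  0.81639939])} {'fov_y': 47.150474814386996, 'cx': 253.05360477761013, 'cy': 191.74509756599608, 'xyz': array([ 0.30429852, -0.02244712,  1.23527689]), 'attitude': array([-0.06418472,  0.05235466,  0.71361676, -0.69562234])} 0.0187
red_bit_centre scene [340.48   276.5184] 0.59
red_bit_centre scene [326.0928 248.2176] 0.53
red_bit_centre scene [361.3184 266.496 ] 0.49
red_bit_centre top [381.696  205.0944] 0.52
red_bit_centre top [381.696  178.7904] 0.46
red_bit_centre top [344.0128 181.2096] 0.38
blue_bit_centre scene [315.5968 231.2832] 0.42
blue_bit_centre top [317.5936 174.2976] 0.63
chuck_mouth scene [215.7056 161.088 ] 0.69
chuck_mouth top [159.488  176.9856] 0.77
{'time': 0.4, 'qpos': array([ 1.00899930e+00,  2.86453927e-01,  1.57692758e+00,  2.08116573e-05,
        1.27858508e+00, -1.49995921e-01]), 'dq': array([ 2.33905939e-03,  1.92890545e-04, -2.85873684e-03,  8.90420761e-04,
        2.24394730e-05,  3.50392377e-05]), 'joint_efforts': array([-1.44177924e-03, -4.05292654e+01, -2.92351896e+01, -1.91259874e-04,
        2.05242206e-03, -2.87011396e-06]), 'eef_pos': array([0.27008308, 0.61849293, 0.23109874]), 'tcp_rot': array([ 2.04451706e-01,  9.78876634e-01, -1.71779634e-04, -7.44851193e-05]), 'contact_force': array([-0.1694897 ,  0.04493206, -0.54972857]), 'wrist_torque': array([ 0.01726219, -0.01552422, -0.05914325]), 'finger_force': 0.0, 'opening': 1.0004611202775306}
```

View pics/a.png

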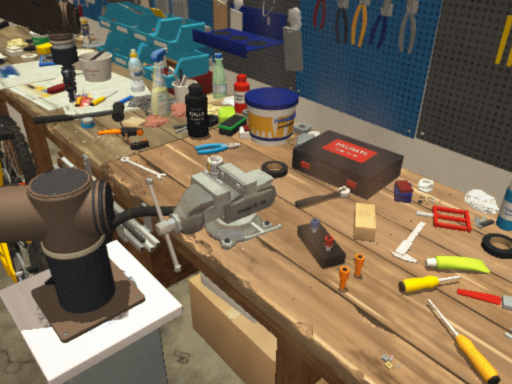

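View pics/b.png

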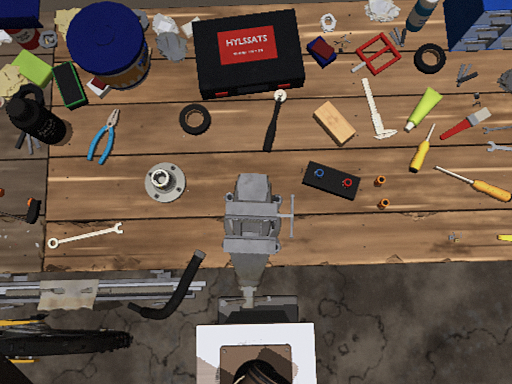

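The scene shows the black stand with the red bit at (328,240) and the blue at (315,222), two orange decoys at (345,275) and (360,262), and the chuck partly hidden behind the vise at (215,161). In the top view red is at (348,182), blue at (319,173), and the chuck at (162,178).

```bash
python3 - <<'E'
from h import *
for n,a,b,z in(("red",(326.1,248.2),(344,181.2),.0345),("blue",(315.6,231.3),(317.6,174.3),.0345),("chuck",(215.7,161.1),(159.5,177),.076)):
    print(n,tri("scene",a,"top",b),at_z("scene",a,z),at_z("top",b,z))
# colour refinement of red head
for c,(u,v) in(("scene",(328,240)),("top",(347,182))):
    im=cv2.imread({"scene":"pics/a.png","top":"pics/b.png"}[c]); hsv=cv2.cvtColor(im,cv2.COLOR_BGR2HSV)
    x0,y0=u-14,v-14; w=hsv[y0:y0+28,x0:x0+28].astype(int)
    m=((w[...,0]<6)|(w[...,0]>172))&(w[...,1]>130)&(w[...,2]>60)
    ys,xs=np.nonzero(m); print(c,len(xs),xs.min()+x0,xs.max()+x0,ys.min()+y0,ys.max()+y0,xs.mean()+x0,ys.mean()+y0)
im=cv2.imread("pics/a.png")[100:300,160:400];im2=cv2.imread("pics/b.png")[130:230,120:400]
a=cv2.resize(im,None,fx=2.3,fy=2.3,interpolation=2);b=cv2.resize(im2[:, :],None,fx=2.8,fy=2.8,interpolation=2)
cv2.imwrite("pics/c.png",a);cv2.imwrite("pics/d.png",b)
E
```

```text
red (array([ 0.52721008, -0.25740683,  0.0228802 ]), np.float64(0.0056197032419445965)) [ 0.51257244 -0.26535375  0.0345    ] [ 0.52725742 -0.2570344   0.0345    ]
blue (array([ 0.55354195, -0.18876947,  0.02375942]), np.float64(0.006595802537684481)) [ 0.54539276 -0.19957739  0.0345    ] [ 0.54875427 -0.18513426  0.0345    ]
chuck (array([0.54969095, 0.24745924, 0.06315811]), np.float64(0.005510287407528186)) [0.53774154 0.22611824 0.076     ] [0.54473658 0.24602008 0.076     ]
scene 67 324 332 235 245 328.22388059701495 240.17910447761193
top 48 344 351 178 186 347.5 182.10416666666666
```

View pics/d.png

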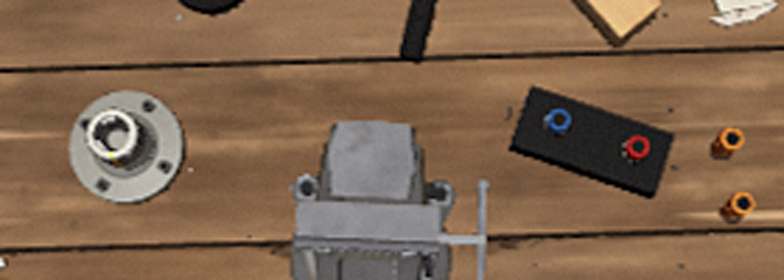

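The crop shows the chuck mouth at about (160,179) in full-image pixels, the flange centre at (165,182), and red at (347.5,182) next to blue on the stand.

```bash
python3 - <<'E'
from h import *
def blob(c,u,v,lo,hi):
    im=cv2.imread({"scene":"pics/a.png","top":"pics/b.png"}[c]); hsv=cv2.cvtColor(im,cv2.COLOR_BGR2HSV)
    x0,y0=u-12,v-12; w=hsv[y0:y0+24,x0:x0+24].astype(int)
    m=(w[...,0]>lo)&(w[...,0]<hi)&(w[...,1]>110)&(w[...,2]>50)
    ys,xs=np.nonzero(m); return np.array([(xs.min()+xs.max())/2+x0,(ys.min()+ys.max())/2+y0])
P={"red":{"scene":(328,240),"top":(347.5,182)}}
P["blue"]={"scene":blob("scene",315,223,100,130),"top":blob("top",319,173,100,130)}
print(P)
for k in P:
    print(k,tri("scene",P[k]["scene"],"top",P[k]["top"]),[at_z(c,P[k][c],.052) for c in("scene","top")])
print("flange",at_z("top",(165,182.1),.012),"mouth",at_z("top",(160,178.9),.076))
for c,n in(("top","chuck_mouth"),("top","sleeve"),("top","jaws")):
    viewer.read_camera(c); print(n,[(np.array(r["extent"])*[W,H,W,H],r["confidence"]) for r in viewer.look_for(c,n)][:2])
# stand corners on top
for n,(u,v) in dict(tl=(531,88),tr=(674,134),br=(654,197),bl=(511,150)).items(): print(n,at_z("top",(120+u/2.8,130+v/2.8),.03 if n[0]=='t' else .015))
E
```

```text
Traceback (most recent call last):
ValueError: zero-size array to reduction operation minimum which has no identity
```

View pics/c.png

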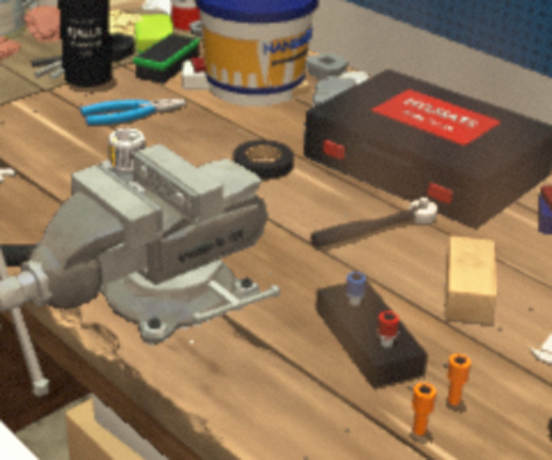

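In the scene crop the chuck's sleeve shows above the vise, its mouth at about (215,158) in full-image pixels. The blue head is at (314.5,224) and the red at (328.5,241).

```bash
python3 - <<'E'
from h import *
P={"red":[(328.2,240.5),(347.5,182),.052],"blue":[(314.7,224),(319.5,173),.052],"mouth":[(215,158),(160,178.9),.076]}
for k,(a,b,z) in P.items():
    print(k,tri("scene",a,"top",b),at_z("scene",a,z),at_z("top",b,z))
print("flange",at_z("top",(165,182.1),.012))
viewer.read_camera("top")
for n in("sleeve","jaws"): print(n,[(np.array(r["extent"])*[W,H,W,H],r["confidence"]) for r in viewer.look_for("top",n)][:2])
for n,(u,v) in dict(tl=(531,88),tr=(674,134),br=(654,197),bl=(511,150)).items(): print(n,at_z("top",(120+u/2.8,130+v/2.8),.03))
E
```

```text
red (array([ 0.52126587, -0.26271918,  0.05288677]), np.float64(0.0002585968859353357)) [ 0.5220724  -0.26194685  0.052     ] [ 0.52152942 -0.26298777  0.052     ]
blue (array([ 0.54995311, -0.18912905,  0.05008599]), np.float64(0.002229952775784682)) [ 0.5489782  -0.19132535  0.052     ] [ 0.54867609 -0.18812464  0.052     ]
mouth (array([0.54202959, 0.24174261, 0.07913205]), np.float64(0.00768342270061667)) [0.54889827 0.24473713 0.076     ] [0.5394748  0.24460957 0.076     ]
flange [0.54279921 0.24499724 0.012     ]
sleeve [(array([150.5792, 165.312 ,  22.4256,  22.1952]), 0.47)]
jaws []
tl [ 0.5870681  -0.16527569  0.03      ]
tr [ 0.53626109 -0.30471831  0.03      ]
br [ 0.47368798 -0.28108412  0.03      ]
bl [ 0.52455979 -0.14262887  0.03      ]
```

```bash
cat >> h.py <<'E'
def go(x,y,z=None):
    s=get_state(); p=s["eef_pos"]; t=np.array([x,y,p[2] if z is None else z])
    print("t",s["time"],"p",p.round(4),"tool shift mm",(R.from_quat(s["tcp_rot"]).inv().apply(t-p)*1000).round(1),"q",s["qpos"].round(2),"F",s["contact_force"].round(1),"T",s["wrist_torque"].round(2),"open",round(s["opening"],3),"yang",np.degrees(np.arctan2(*R.from_quat(s["tcp_rot"]).as_matrix()[[1,0],1])).round(1))
E
python3 -m handwheel '[[[0.05,-0.034,-0.022,-0.008,0],[0.05,-0.034,-0.022,-0.008,0],[0.05,-0.034,-0.022,-0.008,0],[0.05,-0.034,-0.022,-0.008,0],[0.05,-0.034,-0.022,-0.008,0],[0.05,-0.034,-0.022,-0.008,0],[0.05,-0.034,-0.022,-0.008,0],[0.05,-0.034,-0.022,-0.008,0],[0.05,-0.034,-0.022,-0.008,0],[0.05,-0.034,-0.022,-0.008,0],[0.05,-0.034,-0.022,-0.008,0],[0.05,-0.034,-0.022,-0.008,0]]]' 40
python3 -c "
from h import *
go(.5215,-.2627)"
```

```text
time: 1.55
eef_pos: [0.5391, 0.2115, 0.3281]
tcp_rot: [0.204, 0.979, 0.0, 0.0]
contact_force: [0.6, -0.9, 0.4]
opening: 0.584
finger_force: 0.0
t 1.55 p [0.5391 0.2115 0.3281] tool shift mm [-1.737e+02 -4.416e+02 -2.000e-01] q [ 0.2   0.02  1.7   0.    1.42 -0.96] F [ 0.6 -0.9  0.4] T [ 0.01  0.02 -0.02] open 0.584 yang 66.4
```

```bash

python3 -m handwheel '[[[0.05,-0.0145,-0.0368,0,0],[0.05,-0.0145,-0.0368,0,0],[0.05,-0.0145,-0.0368,0,0],[0.05,-0.0145,-0.0368,0,0],[0.05,-0.0145,-0.0368,0,0],[0.05,-0.0145,-0.0368,0,0],[0.05,-0.0145,-0.0368,0,0],[0.05,-0.0145,-0.0368,0,0],[0.05,-0.0145,-0.0368,0,0],[0.05,-0.0145,-0.0368,0,0],[0.05,-0.0145,-0.0368,0,0],[0.05,-0.0145,-0.0368,0,0]]]'
python3 -m handwheel '[[[0.05,0,0,0.04,0],[0.05,0,0,0.04,0],[0.05,0,0,0.04,0],[0.05,0,0,0.04,0],[0.05,0,0,0.03,0],[0.05,0,0,0.02,0],[0.05,0,0,0,0]]]'
python3 -c "
from h import *
go(.5215,-.2627,.04)
a=viewer.read_camera('scene');b=viewer.read_camera('top')
cv2.imwrite('pics/e.png',np.hstack([cv2.resize(a[170:290,270:390],None,fx=3.2,fy=3.2,interpolation=2),cv2.resize(b[120:240,290:410],None,fx=3.2,fy=3.2,interpolation=2)]))"
```

```text
time: 2.55
eef_pos: [0.5206, -0.2629, 0.3277]
tcp_rot: [0.205, 0.979, -0.0, 0.0]
contact_force: [0.1, 0.0, 1.2]
opening: 0.586
finger_force: 0.0
time: 3.13
eef_pos: [0.5177, -0.2587, 0.1114]
tcp_rot: [0.205, 0.979, 0.002, -0.005]
contact_force: [-0.8, -0.5, -1.3]
opening: 0.587
finger_force: 0.0
t 3.1333 p [ 0.5177 -0.2587  0.1114] tool shift mm [-5.8 -2.3 71.3] q [-0.64  0.21  1.9  -0.    1.04 -1.8 ] F [-0.8 -0.5 -1.3] T [-0.01  0.   -0.  ] open 0.587 yang 66.4
```

View pics/e.png

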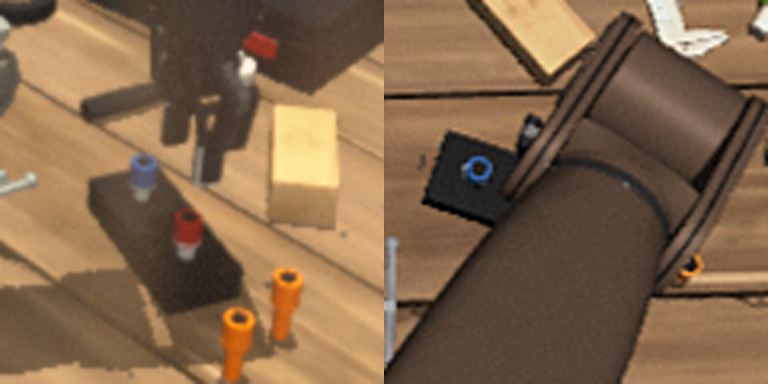

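The crops show the fingers straddling above the red head, seen at about (329,242) in the full scene image. The blue bit is clear of them, and the arm hides red in the top view.

```bash

python3 -m handwheel '[[[0.05,0,0,0.005,0],[0.05,0,0,0,0],[0.05,0,0,0,0]]]'
python3 -c "
from h import *
print(at_z('scene',(331,220),.111))
go(.5215,-.2627,.04)"
```

```text
time: 3.48
eef_pos: [0.522, -0.2616, 0.1141]
tcp_rot: [0.204, 0.979, -0.001, 0.001]
contact_force: [0.3, -0.0, 0.2]
opening: 0.586
finger_force: 0.0
[ 0.52726704 -0.25958163  0.111     ]
t 3.4833 p [ 0.522  -0.2616  0.1141] tool shift mm [ 0.2 -1.2 74.1] q [-0.64  0.21  1.9   0.    1.03 -1.8 ] F [ 0.3 -0.   0.2] T [-0.04 -0.02  0.  ] open 0.586 yang 66.4
```

```bash

python3 -m handwheel '[[[0.05,0,-0.001,0.02,0],[0.05,0,0,0.02,0],[0.05,0,0,0.02,0],[0.05,0,0,0.014,0],[0.05,0,0,0,0],[0.05,0,0,0,0]]]'
python3 -m handwheel '[[[0.0,0,0,0,0],[0,0,0,0,0],[0,0,0,0,0],[0,0,0,0,0],[0,0,0,0,0],[0,0,0,0,0],[0,0,0,0,0],[0,0,0,0,0]]]' 45
python3 -c "
from h import *
go(.5215,-.2627,.04)
a=viewer.read_camera('scene')
cv2.imwrite('pics/f.png',cv2.resize(a[170:290,270:390],None,fx=3.2,fy=3.2,interpolation=2))"
```

```text
time: 3.98
eef_pos: [0.5207, -0.2619, 0.0386]
tcp_rot: [0.204, 0.979, 0.0, -0.0]
contact_force: [0.4, -1.2, -0.1]
opening: 0.587
finger_force: 0.0
time: 4.65
eef_pos: [0.5219, -0.2628, 0.0403]
tcp_rot: [0.204, 0.979, -0.001, 0.002]
contact_force: [-0.8, 0.7, 6.4]
opening: 0.23
finger_force: 44.2
t 4.65 p [ 0.5219 -0.2628  0.0403] tool shift mm [ 0.4 -0.1  0.3] q [-0.64  0.32  1.92  0.    0.9  -1.8 ] F [-0.8  0.7  6.4] T [ 0.07  0.01 -0.04] open 0.23 yang 66.4
```

View pics/f.png

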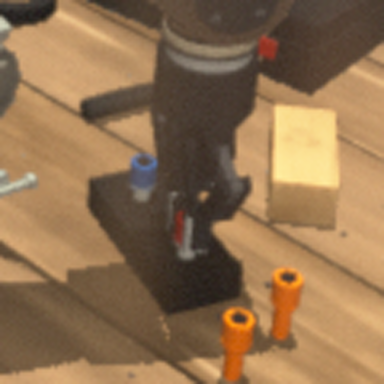

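The red head is between the fingers at about (327,241), with the bit still in its hole and the blue bit untouched. Next I lift and look again.

```bash

python3 -m handwheel '[[[0.0,0,0,-0.015,0],[0,0,0,-0.03,0],[0,0,0,-0.04,0],[0,0,0,-0.041,0],[0,0,0,-0.041,0],[0,0,0,-0.041,0],[0,0,0,-0.041,0],[0,0,0,-0.02,0],[0,0,0,0,0]]]'
python3 -c "
from h import *
go(.542,.2448)
a=viewer.read_camera('scene')
cv2.imwrite('pics/g.png',cv2.resize(a[80:280,250:450],None,fx=2.5,fy=2.5,interpolation=2))"
```

```text
time: 5.45
eef_pos: [0.5227, -0.2633, 0.315]
tcp_rot: [0.204, 0.979, -0.003, 0.006]
contact_force: [0.3, 0.1, -0.0]
opening: 0.227
finger_force: 44.2
t 5.45 p [ 0.5227 -0.2633  0.315 ] tool shift mm [185.6 473.4  -3.7] q [-0.64  0.03  1.71 -0.    1.39 -1.8 ] F [ 0.3  0.1 -0. ] T [-0.03 -0.    0.  ] open 0.227 yang 66.4
```

View pics/g.png

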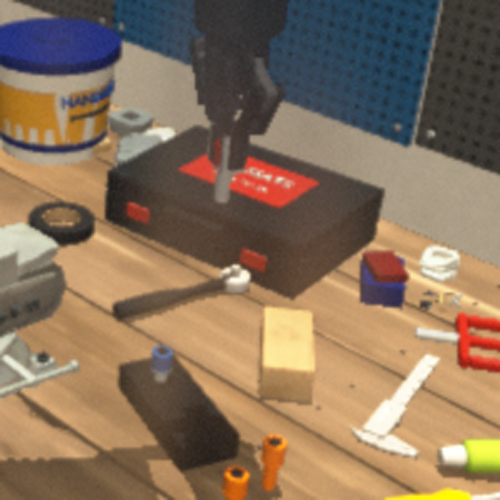

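The bit is held upright, its shank foot at about (339,158) in the full image, and the blue bit is still in the stand.

```bash

python3 -m handwheel '[[[0,0.0145,0.037,0,0],[0,0.0145,0.037,0,0],[0,0.0145,0.037,0,0],[0,0.0145,0.037,0,0],[0,0.0145,0.037,0,0],[0,0.0145,0.037,0,0],[0,0.0145,0.037,0,0],[0,0.0145,0.037,0,0],[0,0.0145,0.037,0,0],[0,0.0145,0.037,0,0],[0,0.0145,0.037,0,0],[0,0.0145,0.037,0,0]]]'
python3 -m handwheel '[[[0,0.0115,0.0295,0,0],[0,0,0,0.041,0],[0,0,0,0.041,0],[0,0,0,0.041,0],[0,0,0,0.02,0],[0,0,0,0,0],[0,0,0,0,0],[0,0,0,0,0]]]'
python3 -c "
from h import *
go(.5425,.2448)
a=viewer.read_camera('scene');b=viewer.read_camera('top')
cv2.imwrite('pics/h.png',np.hstack([cv2.resize(a[80:200,150:270],None,fx=3.2,fy=3.2,interpolation=2),cv2.resize(b[120:240,100:220],None,fx=3.2,fy=3.2,interpolation=2)]))"
```

```text
time: 6.5
eef_pos: [0.5373, 0.2164, 0.3037]
tcp_rot: [0.204, 0.979, -0.001, -0.003]
contact_force: [0.8, -0.5, -0.0]
opening: 0.227
finger_force: 44.3
time: 7.17
eef_pos: [0.5407, 0.2463, 0.165]
tcp_rot: [0.205, 0.979, 0.0, 0.0]
contact_force: [0.7, -0.4, -1.5]
opening: 0.229
finger_force: 44.3
t 7.1667 p [0.5407 0.2463 0.165 ] tool shift mm [-2.3 -0.7  0. ] q [ 0.26  0.17  1.84 -0.    1.13 -0.9 ] F [ 0.7 -0.4 -1.5] T [ 0.01 -0.06  0.01] open 0.229 yang 66.4
```

View pics/h.png

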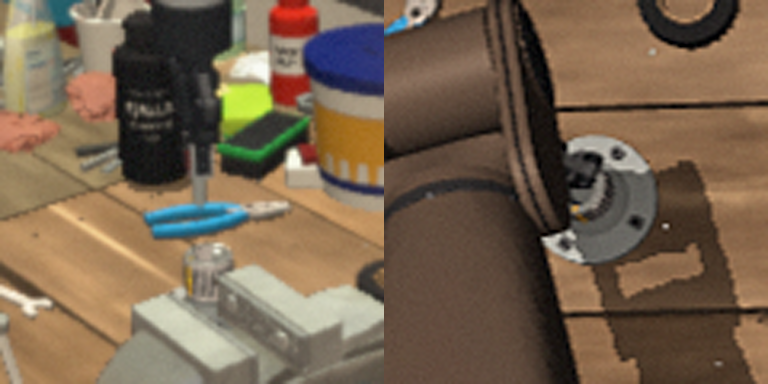

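The shank foot is at about (212.5,144) in the scene, hanging above the chuck mouth at (215,159).

```bash
python3 -c "
from h import *
print(at_z('scene',(212.5,143.5),.131),at_z('scene',(215,158.5),.076))
for n in ('red_bit','chuck_mouth'):
  print(n,[(np.array(r['xy'])*[W,H],r['confidence']) for r in viewer.pinpoint('scene',n)][:3])
go(.5425,.2448)"
```

```text
[0.54001329 0.24230006 0.131     ] [0.54680441 0.24193683 0.076     ]
red_bit [(array([358.2976, 276.5952]), 0.75), (array([345.088 , 289.8048]), 0.55), (array([212.48  , 143.3856]), 0.44)]
chuck_mouth [(array([214.5792, 161.8944]), 0.6)]
t 7.3667 p [0.5415 0.2465 0.1668] tool shift mm [-1.6 -1.2  0. ] q [ 0.26  0.17  1.84  0.    1.13 -0.9 ] F [ 0.1 -0.1 -1.4] T [-0.05 -0.02  0.02] open 0.227 yang 66.4
```

```bash

python3 -m handwheel '[[[0,-0.003,0,0.02,0],[0,0,0,0.02,0],[0,0,0,0.012,0],[0,0,0,0.01,0],[0,0,0,0.008,0],[0,0,0,0.006,0],[0,0,0,0.004,0],[0,0,0,0,0],[0,0,0,0,0]]]'
python3 -c "
from h import *
go(.544,.2455,.0805)"
```

```text
time: 8.12
eef_pos: [0.5432, 0.2452, 0.0847]
tcp_rot: [0.204, 0.979, 0.0, 0.0]
contact_force: [0.7, -1.1, -0.2]
opening: 0.224
finger_force: 44.3
t 8.1167 p [0.5432 0.2452 0.0847] tool shift mm [-0.6  0.6  4.2] q [ 0.25  0.28  1.88 -0.    0.99 -0.91] F [ 0.7 -1.1 -0.2] T [0.02 0.01 0.03] open 0.224 yang 66.4
```

```bash

python3 -m handwheel '[[[0,0,0,0.002,0],[0,0,0,0.0015,0],[0,0,0,0,0],[0,0,0,0,0]]]'
python3 -c "
from h import *
go(.544,.2455,.0805)"
```

```text
time: 8.45
eef_pos: [0.543, 0.2451, 0.0809]
tcp_rot: [0.204, 0.979, 0.0, 0.0]
contact_force: [0.9, 0.3, -1.9]
opening: 0.231
finger_force: 44.3
t 8.45 p [0.543  0.2451 0.0809] tool shift mm [-0.8  0.8  0.4] q [ 0.25  0.28  1.88 -0.    0.98 -0.91] F [ 0.9  0.3 -1.9] T [-0.02  0.03 -0.01] open 0.231 yang 66.4
```

```bash

python3 -m handwheel '[[[0.04,0,0,0,0],[0.04,0,0,0,0],[0.075,0,0,0,0],[0.075,0,0,0,0],[0.075,0,0,0,0],[0.075,0,0,0,0]]]'
python3 -m handwheel '[[[0.075,0,0,-0.03,0],[0.075,0,0,-0.03,0],[0.075,0,0,-0.03,0],[0.075,0,0,0,0],[0.075,0,0,0,0]]]'
python3 -c "
from h import *
go(.544,.2455)
a=viewer.read_camera('scene');b=viewer.read_camera('top')
print([(np.array(r['xy'])*[W,H],r['confidence']) for r in viewer.pinpoint('scene','red_bit_centre')][:3])
cv2.imwrite('pics/i.png',np.hstack([cv2.resize(a[100:200,170:270],None,fx=4,fy=4,interpolation=2),cv2.resize(b[130:230,110:210],None,fx=4,fy=4,interpolation=2)]))"
```

```text
time: 8.95
eef_pos: [0.543, 0.2451, 0.081]
tcp_rot: [0.204, 0.979, 0.0, 0.0]
contact_force: [0.5, -0.1, 0.2]
opening: 0.882
finger_force: 0.0
time: 9.37
eef_pos: [0.5445, 0.2455, 0.1738]
tcp_rot: [0.204, 0.979, 0.001, 0.003]
contact_force: [-0.1, 0.7, -0.3]
opening: 0.875
finger_force: 0.0
t 9.3667 p [0.5445 0.2455 0.1738] tool shift mm [ 0.5 -0.2 -0. ] q [ 0.25  0.17  1.83 -0.    1.14 -0.91] F [-0.1  0.7 -0.3] T [-0.05  0.01 -0.  ] open 0.875 yang 66.4
[(array([359.2192, 264.3072]), 0.52), (array([343.0912, 276.7104]), 0.46), (array([212.7872, 160.0896]), 0.39)]
```

View pics/i.png

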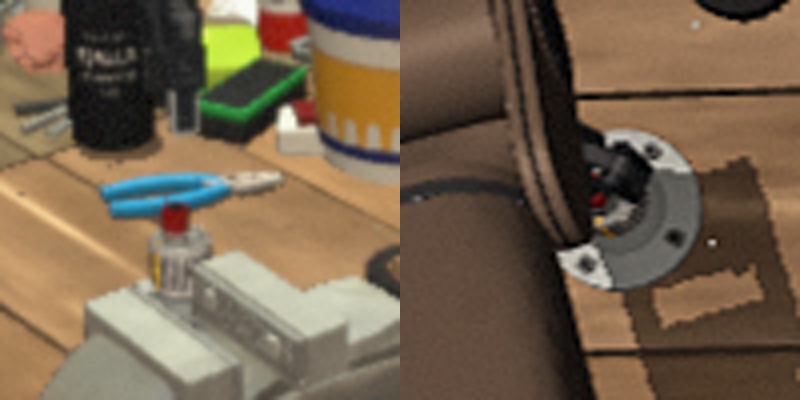

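The red bit stands upright in the chuck mouth, its head at about (214,154.5) in the scene and the sleeve just below it. Next I work out the axis from the head, and the remaining wrist range.

```bash
python3 -c "
from h import *
a=viewer.read_camera('scene'); h=cv2.cvtColor(a,cv2.COLOR_BGR2HSV)[145:166,205:224].astype(int)
m=((h[...,0]<8)|(h[...,0]>170))&(h[...,1]>120)&(h[...,2]>50); ys,xs=np.nonzero(m)
c=(xs.min()/2+xs.max()/2+205,ys.min()/2+ys.max()/2+145); print(len(xs),c,xs.min()+205,xs.max()+205,ys.min()+145,ys.max()+145, at_z('scene',c,.091)-[-.001,-.004,0])
go(.544,.2455,.05)"
```

```text
40 (np.float64(213.0), np.float64(155.0)) 210 216 152 158 [0.54052126 0.24580136 0.091     ]
t 9.5667 p [0.5418 0.2447 0.1688] tool shift mm [ -2.1   1.9 118.7] q [ 0.25  0.17  1.83  0.    1.14 -0.91] F [-0.3  0.2 -0.4] T [-0.06 -0.05  0.04] open 0.875 yang 66.4
```

```bash

python3 -m handwheel '[[[0.08,0,0,0.03,0],[0.08,0,0,0.03,0],[0.08,0,0,0.025,0],[0.08,0,0,0.02,0],[0.08,0,0,0.014,0],[0.08,0,0,0.007,0],[0.08,0,0,0,0]]]'
python3 -m handwheel '[[[0.03,0,0,0,0],[0.03,0,0,0,0],[0.03,0,0,0,0],[0.03,0,0,0,0],[0.03,0,0,0,0],[0.03,0,0,0,0],[0.03,0,0,0,0]]]' 50
python3 -c "
from h import *
go(.542,.245,.044)"
```

```text
time: 10.15
eef_pos: [0.5413, 0.2446, 0.0423]
tcp_rot: [0.204, 0.979, -0.001, -0.002]
contact_force: [0.2, -0.7, 0.4]
opening: 0.933
finger_force: 0.0
time: 10.73
eef_pos: [0.5446, 0.2461, 0.0471]
tcp_rot: [0.204, 0.979, 0.002, 0.002]
contact_force: [-0.0, 2.7, 5.5]
opening: 0.57
finger_force: 52.4
t 10.7333 p [0.5446 0.2461 0.0471] tool shift mm [ 1.9 -2.1  3.1] q [ 0.25  0.33  1.89  0.    0.92 -0.91] F [-0.   2.7  5.5] T [ 0.71 -0.01  0.11] open 0.57 yang 66.4
```

```bash

python3 -m handwheel '[[[0.03,0,0,0,0],[0.03,0,0,0,5],[0.03,0,0,0,6],[0.03,0,0,0,6],[0.03,0,0,0,6],[0.03,0,0,0,6],[0.03,0,0,0,6],[0.03,0,0,0,5],[0.03,0,0,0,0]]]' 65
python3 -c "
from h import *
go(.542,.245,.044)"
```

```text
time: 11.48
eef_pos: [0.5453, 0.2469, 0.0473]
tcp_rot: [0.529, 0.849, 0.003, 0.002]
contact_force: [2.4, 6.4, 4.0]
opening: 0.566
finger_force: 66.1
t 11.4833 p [0.5453 0.2469 0.0473] tool shift mm [-0.2 -3.9  3.2] q [ 0.25  0.33  1.89  0.    0.91 -0.2 ] F [2.4 6.4 4. ] T [ 0.8  -0.23 -0.17] open 0.566 yang 26.2
```

```bash

python3 -m handwheel '[[[0.03,0,0.002,0,5],[0.03,0,0,0,6],[0.03,0,0,0,6],[0.03,0,0,0,6],[0.03,0,0,0,5],[0.03,0,0,0,0],[0.03,0,0,0,0]]]'
python3 -c "
from h import *
go(.542,.245,.044)"
python3 -m handwheel '[[[0.03,0,0,0,3],[0.03,0,0,0,3],[0.03,0,0,0,2],[0.03,0,0,0,0],[0.03,0,0,0,0]]]'
python3 -c "
from h import *
go(.542,.245,.044)"
```

```text
time: 12.07
eef_pos: [0.5461, 0.247, 0.0472]
tcp_rot: [0.715, 0.699, 0.002, 0.001]
contact_force: [-2.1, 4.6, 7.4]
opening: 0.563
finger_force: 68.5
t 12.0667 p [0.5461 0.247  0.0472] tool shift mm [-2.1 -4.1  3.2] q [ 0.26  0.34  1.88 -0.    0.92  0.28] F [-2.1  4.6  7.4] T [0.54 0.12 1.08] open 0.563 yang -1.2
time: 12.48
eef_pos: [0.5458, 0.2438, 0.0472]
tcp_rot: [0.76, 0.65, -0.002, 0.003]
contact_force: [-1.8, -5.3, 10.5]
opening: 0.568
finger_force: 89.3
t 12.4833 p [0.5458 0.2438 0.0472] tool shift mm [ 0.6 -3.9  3.2] q [ 0.25  0.34  1.88 -0.01  0.92  0.42] F [-1.8 -5.3 10.5] T [-1.12  0.4   1.51] open 0.568 yang -9.0
```

```bash

python3 -m handwheel '[[[0.03,0,0,0,3],[0.03,0,0,0,3],[0.03,0,0,0,0],[0.03,0,0,0,0]]]'
python3 -c "
from h import *
go(.542,.245,.044)"
```

```text
time: 12.82
eef_pos: [0.5447, 0.2411, 0.0471]
tcp_rot: [0.795, 0.607, -0.005, 0.004]
contact_force: [-5.7, -15.5, 13.1]
opening: 0.561
finger_force: 90.0
t 12.8167 p [0.5447 0.2411 0.0471] tool shift mm [ 3.1 -3.6  3. ] q [ 0.25  0.33  1.89 -0.01  0.93  0.53] F [ -5.7 -15.5  13.1] T [-2.48  1.06  0.49] open 0.561 yang -15.3
```

```bash

python3 -m handwheel '[[[0.08,0,0,0,0],[0.08,0,0,0,0],[0.08,0,0,0,0],[0.08,0,0,0,0],[0.08,0,0,0,0],[0.08,0,0,0,0]]]'
python3 -c "
from h import *
go(.545,.2465,.046)"
```

```text
time: 13.32
eef_pos: [0.5445, 0.2462, 0.0446]
tcp_rot: [0.796, 0.605, -0.0, -0.0]
contact_force: [-1.0, 0.3, -0.1]
opening: 0.937
finger_force: 0.0
t 13.3167 p [0.5445 0.2462 0.0446] tool shift mm [ 0.4  0.4 -1.4] q [0.25 0.34 1.89 0.   0.92 0.53] F [-1.   0.3 -0.1] T [ 0.02 -0.01 -0.  ] open 0.937 yang -15.6
```

```bash

python3 -m handwheel '[[[0.03,0,0,0,0],[0.03,0,0,0,0],[0.03,0,0,0,0],[0.03,0,0,0,0],[0.03,0,0,0,0],[0.03,0,0,0,0]]]' 80
python3 -c "
from h import *
go(.545,.2465,.046)"
python3 -m handwheel '[[[0.03,0,0,0,2],[0.03,0,0,0,2],[0.03,0,0,0,0],[0.03,0,0,0,0]]]'
python3 -c "
from h import *
go(.545,.2465,.046)"
python3 -m handwheel '[[[0.03,0,0,0,2],[0.03,0,0,0,2],[0.03,0,0,0,0],[0.03,0,0,0,0]]]'
python3 -c "
from h import *
go(.545,.2465,.046)"
```

```text
time: 13.82
eef_pos: [0.5461, 0.246, 0.0458]
tcp_rot: [0.796, 0.605, 0.001, 0.001]
contact_force: [3.1, -0.4, 2.0]
opening: 0.565
finger_force: 82.7
t 13.8167 p [0.5461 0.246  0.0458] tool shift mm [ 0.2 -1.2 -0.2] q [ 0.25  0.34  1.88 -0.    0.92  0.53] F [ 3.1 -0.4  2. ] T [-0.16 -0.56  0.03] open 0.565 yang -15.6
time: 14.15
eef_pos: [0.5461, 0.246, 0.0457]
tcp_rot: [0.817, 0.577, 0.001, 0.001]
contact_force: [4.0, -1.1, 3.6]
opening: 0.567
finger_force: 82.7
t 14.15 p [0.5461 0.246  0.0457] tool shift mm [ 0.1 -1.3 -0.3] q [ 0.25  0.34  1.88 -0.    0.92  0.6 ] F [ 4.  -1.1  3.6] T [-0.28 -0.75  0.25] open 0.567 yang -19.5
time: 14.48
eef_pos: [0.5459, 0.2453, 0.0458]
tcp_rot: [0.836, 0.549, 0.001, 0.001]
contact_force: [3.4, -4.0, 2.8]
opening: 0.558
finger_force: 82.3
t 14.4833 p [0.5459 0.2453 0.0458] tool shift mm [ 0.7 -1.3 -0.2] q [ 0.25  0.34  1.88 -0.    0.92  0.66] F [ 3.4 -4.   2.8] T [-0.58 -0.61  0.57] open 0.558 yang -23.4
```

```bash

python3 -m handwheel '[[[0.03,0,0,0,2],[0.03,0,0,0,1],[0.03,0,0,0,0],[0.03,0,0,0,0]]]'
python3 -c "
from h import *
go(.545,.2465,.046)"
python3 -m handwheel '[[[0.08,0,0,0,0],[0.08,0,0,0,0],[0.08,0,0,0,0],[0.08,0,0,0,0],[0.08,0,0,0,0],[0.08,0,0,0,0]]]'
python3 -m handwheel '[[[0.08,0,0,-0.02,0],[0.08,0,0,-0.04,0],[0.08,0,0,-0.04,0],[0.08,0,0,-0.04,0],[0.08,0,0,-0.04,0],[0.08,0,0,0,0],[0.08,0,0,0,0]]]'
python3 -c "
from h import *
go(.545,.2465,.046)
a=viewer.read_camera('scene')
cv2.imwrite('pics/j.png',cv2.resize(a[100:260,170:350],None,fx=3.5,fy=3.5,interpolation=2))"
```

```text
time: 14.82
eef_pos: [0.5452, 0.2441, 0.0457]
tcp_rot: [0.85, 0.527, -0.001, 0.002]
contact_force: [2.2, -6.1, 7.5]
opening: 0.561
finger_force: 81.1
t 14.8167 p [0.5452 0.2441 0.0457] tool shift mm [ 2.  -1.3 -0.3] q [ 0.25  0.34  1.89 -0.01  0.92  0.72] F [ 2.2 -6.1  7.5] T [-1.35 -0.18  0.52] open 0.561 yang -26.4
time: 15.32
eef_pos: [0.5442, 0.2461, 0.0444]
tcp_rot: [0.851, 0.526, -0.0, -0.0]
contact_force: [0.4, -0.2, -0.2]
opening: 0.934
finger_force: 0.0
time: 15.9
eef_pos: [0.5465, 0.2466, 0.2291]
tcp_rot: [0.851, 0.526, 0.004, 0.001]
contact_force: [0.7, 1.2, -1.3]
opening: 0.935
finger_force: 0.0
t 15.9 p [0.5465 0.2466 0.2291] tool shift mm [ -1.8  -2.3 183.1] q [0.25 0.12 1.77 0.   1.24 0.72] F [ 0.7  1.2 -1.3] T [-0.06  0.02  0.02] open 0.935 yang -26.6
```

View pics/j.png

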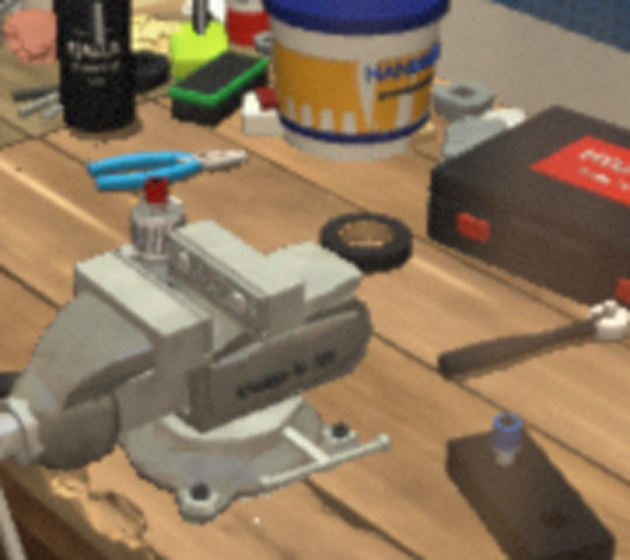

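The red head sits upright in the chuck at about (215,155), and the sleeve's yellow mark has turned out of view. The blue bit is still in the stand at (315,223). The torque rose sharply at the end of the first turn, and after easing back the sleeve was stiff again when I turned it once more.

```bash
python3 -c "
from h import *
print(sign_off())"
```

```text
the job is handed in; nothing more can be done
None
```

I put the red-headed bit fully into the chuck, turned the sleeve clockwise until its resistance rose sharply at what I take to be the stop, let go and handed the job in; the blue-headed bit is still in the stand, and the hand-in gave no verdict.

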